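# Nest the strainer in the waste-oil funnel

### The job

Put the yellow strainer back into the slanted funnel of the red waste-oil canister: nest it, handle outwards, with the white lug in the notch of the funnel's rim, so that its flange lies fully home and flush on the rim all round. If you cannot tell where the notch is, rest the lug on the rim and turn the strainer gently until it drops in; do not force it. Leave the blue strainer and the other things on the bench where they are, and let go at the end.

Things in the scene. Friction and masses are not known exactly. Their poses are not given: they have to be found in the camera images.
- strainer: yellow tapered strainer cup, 0.15 to 0.31 kg, loose, upright on the bench. Origin: centre of its underside; z: its axis, up. Outside radius 30 mm at the foot, 50 mm at z = 75 mm; then a flat flange, outside radius 63 mm, z = 75 to 81 mm. Its +x (the lug's side) points away from the robot at the start, within 0.55 rad of world +x
- grip (a point): middle of the strainer's black handle, a straight bar bridging the mouth along the strainer's y: 104 mm long, 14 mm wide (x), 16 mm high; point at the bar's centre, z = 117 mm; 28 mm free below the bar, end posts at y = +-46 mm. Axes as the strainer's
- lug (a point): underside of the white lug below the flange, strainer frame (54.5, 0, 65) mm: a block 12 mm wide (y), from radius 47 to 62 mm, reaching 10 mm below the flange; a white stripe on top of the flange marks it. Axes as the strainer's
- flange (a point): point on the strainer's axis in the plane of the flange's underside, z = 75 mm; axes as the strainer's
- canister: red waste-oil canister, 270 x 200 x 150 mm (x from -105 to 165 mm), fixed to the bench. Origin on the bench under it, z up, x towards its back, where a carrying handle reaches 195 mm high; the funnel mouth faces -x and up
- neck: the canister's filler neck with funnel. Origin: centre of the funnel's mouth, in the plane of the rim's top face. z: funnel axis, out of the mouth, leaning 32 degrees from vertical to the canister's -x; x: uphill across the mouth. Flat aluminium rim, radius 52.5 to 66 mm, 12 mm thick; black cone inside, radius 49.5 mm at 12 mm depth to 29.5 mm at 87 mm depth. Funnel and neck hold still
- seat (a point): the same point as the neck's origin: where the point flange comes when home; 2.5 mm play at the side. The rim has one notch for the lug, a gap about 20 mm wide through its thickness, on the uphill side within +-0.7 rad of +x about z, angle not reported: see it or feel it. Lug on the rim: flange 10 mm high; it drops in within about +-0.06 rad of the notch's middle
- spare: blue strainer, a bystander: same shape and size, but without lug or white stripe; leave it alone
- spray: spray can, 60 x 170 mm, bystander, origin at its underside
- oil: black oil bottle, 70 x 190 mm, bystander, origin at its underside
- driver: screwdriver lying on the bench, bystander
- wrench: wrench lying on the bench, bystander
- mug: white mug, 80 x 95 mm, bystander, origin at its underside
Things that resemble listed ones, but are neither listed nor needed, are in the scene too. Leave any green or orange look-alike of the strainer alone.

How it is judged:
On the way:
1. the strainer stands in the funnel's mouth, leaning with it, still in the gripper (distance between flange and neck below 0.03 m and angle between the z axis of strainer and the z axis of neck, either way round below 0.2 rad and contact force between the fingers and strainer above 1 N), for 0.1 s.
At the end, for the whole second after the job is handed in: the strainer is nested in the funnel, handle outwards, its flange within 3 mm of the rim's plane, within 6 mm of the mouth's centre and within 0.04 rad of the funnel's axis, at rest (z of flange in the frame of neck between -0.003 and 0.003 m and distance between flange and neck below 0.006 m and angle between the z axis of strainer and the z axis of neck, either way round below 0.04 rad and angle between strainer's own z axis and vertical below 0.8 rad and linear speed of strainer below 0.01 m/s); the robot touches nothing.
It fails at once if the strainer is forced into the canister's funnel (over 80 N) (contact force between strainer and canister above 80 N).
It fails at once if the blue strainer is moved by more than 30 mm (distance of spare from where it was at the start of the episode above 0.03 m).
It fails at once if a bystander is moved by more than 30 mm (distance of any of spray, oil, driver, wrench, mug from where it was at the start of the episode above 0.03 m).
It also fails if it takes over 58 s, if anything falls off the work surface, if the arm or the gripper's body presses on something with over 40 N, if the wrist force passes 120 N, or if a joint passes its speed limit or range.

### The arm

A 6-joint arm with a two-finger parallel gripper is mounted at the origin on the work surface. World frame = base frame: x ahead of the robot, y to its left, z up, the work surface at z = 0. Lengths are in m, angles in rad, forces in N, time in s.
With the tool pointing down it reaches from about 0.325 to 0.875 m from the base axis. Payload 4.4 kg.
Tool frame: the origin (TCP) lies between the finger pads; the fingertips stand 17 mm ahead of it and the grasp point (between the pads) lies 2 mm behind it; z points along the fingers, x is the direction in which the jaws open and shut, and the axes are right-handed (so a half turn about z gives the same grasp; the last joint's range is limited). The gripper opens to 85 mm and grips with 20 to 120 N. Pads are 22 mm wide; open, the fingers measure 114 mm over their backs; the gripper's body (76 mm by 85 mm) begins 54 mm behind the grasp point. The pads swing forward as they close: fully open they stand 13 mm farther back than shut.
Start: joints at [-1.407, 0.207, 1.542, -0, 1.393, -0.15], TCP at [0.177, -0.547, 0.248] pointing down, gripper open.
Joint ranges: [-2.73, 2.73], [-0.86, 2.22], [0.23, 2.46], [-1.11, 4.25], [0.08, 2.63], [-2.82, 2.82]. Speed limits (rad/s): [2.79, 2.79, 3.14, 3.14, 3.14, 3.14].

### API

Orientations are given as a 3x3 rotation matrix whose columns are the frame's x, y, z axes.
In Python, from rig import arm gives the robot as it stands. The module is installed in compiled form; this text tells all that it offers.
- The arm moves only by the tool arm_command, never from a script. Its argument "motion" is a list of rows, each a list of 4 numbers: the shift along the world's x, y, z in mm, then the turn about the world's z in rad. In form: [[dx, dy, dz, spin], ...]. A call has 1 to 5 rows; each row shifts and turns the commanded pose from where the row before left it; what a row does not reach is not made up. A row lasts 1/12 s, in which the tool goes at most 41.7 mm and 7.16 degrees, less where a joint would pass 70% of its speed; a pose out of reach is approached as far as the arm can. A call with a gripper value outside its range is refused whole. "claw" is the finger opening in mm, from 0 to 85.4, set as the call begins (left out, the last holds). The fingers move at their own pace and stop on an object; the grip force is fixed at half the most. Time passes only in rows, so rows that do not move let the fingers close. It gives the time, the measured TCP pose, the force and the opening at its end, in the units of the state.
- arm.read_state(): the state, without advancing time (a new reading comes with each control period).
- arm.get_image(name): name is "side" or "top"; returns (picture, depth): 420x560x3 uint8, red, green, blue; 420x560 float32, m along the optical axis (not along the pixel's ray), 0 where there is no reading.
- arm.camera_params(name): a dict with "camera_matrix" (3x3 intrinsics, pixels), "R" (3x3) and "t" (3): a world point X has camera coordinates R X + t. Camera axes: x right, y down, z forward; pixel columns grow to the right and rows downward; lengths in m; the calibration is good to about 2 mm. A picture is of the moment at which its call begins. camera_params takes no time and is no camera call.
- arm.sign_off(): hands the job in, once; it reports no verdict.
The state is a dict: "time_s": time; "joint_positions": joint angles; "qvel": joint speeds; "joint_efforts": joint torques, N m; "ee_pos": TCP position; "eef_rot": TCP orientation; "force": force on the tool from outside, world axes, zero at the start; "moment": the same for the moment, N m; "width": opening from 0.0 (shut) to 1.0 (fully open).
Only numpy, scipy, OpenCV 4.12 (cv2) and the standard library are available. Lean on these libraries where they do the work, as an engineer would, in place of code of your own. Each camera call takes 0.05 s, during which the arm holds its last target.

## Working session

There is one attempt and no reset: what is moved stays moved. The work goes in short steps, Python scripts to look and compute and a tool call to move; the robot and the scene stay as the last step left them, time stands still between calls to the robot, and variables do not carry over. Pictures are saved under pics/ and viewed, and the job is handed in when it is done.

Besides the shell and the picture viewer there is one more tool, called after "Emit:" as name(argument=value, ...) on one line, values as JSON. arm_command: Moves the arm, as the interface text tells. Its arguments: {"type":"object","properties":{"motion":{"type":"array"},"claw":{"type":"number"}},"required":["motion"]}

```bash
mkdir -p pics; cat > h.py <<'E'
import numpy as np, cv2
from rig import arm
def snap(n,tag):
    im,d=arm.get_image(n); p=arm.camera_params(n)
    cv2.imwrite(f'pics/{tag}.png',im[:,:,::-1]); np.savez(f'pics/{tag}.npz',im=im,d=d,K=p['camera_matrix'],R=p['R'],t=p['t'])
def load(tag):
    z=np.load(f'pics/{tag}.npz'); im,d,K,R,t=[z[k] for k in('im','d','K','R','t')]
    v,u=np.mgrid[:420,:560]
    c=np.stack([(u-K[0,2])/K[0,0]*d,(v-K[1,2])/K[1,1]*d,d],-1)
    P=(c-t)@R; P[d<=0]=np.nan
    return im,d,P,K,R,t
E
python3 - <<'E'
from h import *
for n in('side','top'):
    snap(n,n+'0'); p=arm.camera_params(n); print(n,(-p['R'].T@p['t']).round(3),p['R'][2].round(3))
print(arm.read_state())
E
```

```text
side [-0.023  0.992  0.947] [ 0.413 -0.705 -0.576]
top [0.389 0.04  1.266] [ 0.117 -0.008 -0.993]
{'time_s': 0.1, 'joint_positions': array([-1.40750851e+00,  2.07349395e-01,  1.54281664e+00, -1.29268132e-05,
        1.39350760e+00, -1.50497130e-01]), 'qvel': array([ 0.00026082, -0.00129302, -0.00275133,  0.00058034,  0.00143271,
        0.00062456]), 'joint_efforts': array([-2.41733569e-04, -3.84097838e+01, -2.92549360e+01, -2.43850382e-04,
        4.92914623e-03,  1.94963968e-05]), 'ee_pos': array([ 0.17736005, -0.54627774,  0.24723091]), 'eef_rot': array([[ 3.08662796e-01, -9.51171465e-01, -3.50846544e-04],
       [-9.51169300e-01, -3.08662851e-01,  2.05123616e-03],
       [-2.05937060e-03, -2.99425829e-04, -9.99997835e-01]]), 'force': array([ 0.94410591,  0.2811924 , -0.40205196]), 'moment': array([-0.07609041, -0.0086814 ,  0.07960129]), 'width': 0.9988173439309664}
```

View pics/side0.png

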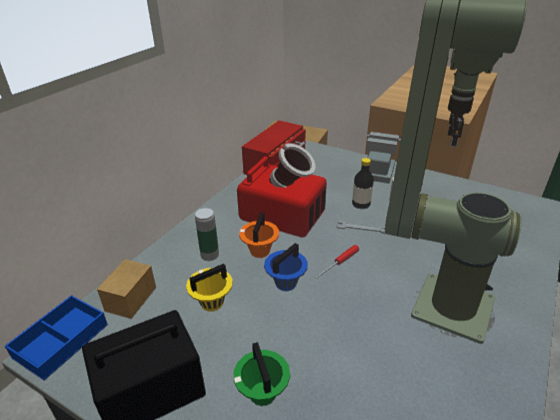

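View pics/top0.png

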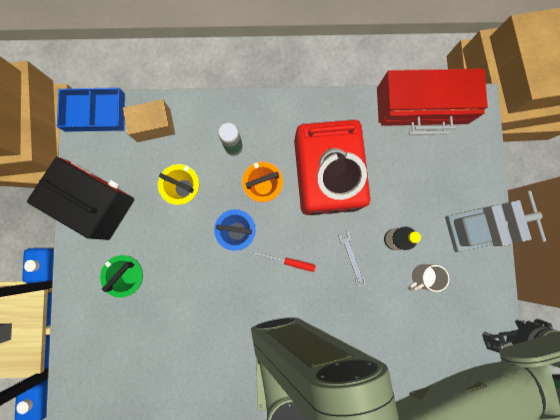

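```bash
python3 - <<'E'
from h import *
im,d,P,K,R,t=load('top0')
a=cv2.resize(im[110:225,285:385],None,fx=5,fy=5,interpolation=2)
b=cv2.resize(im[155:215,150:210],None,fx=5,fy=5,interpolation=2)
c=np.zeros((575,800,3),np.uint8);c[:575,:500]=a;c[:300,500:]=b;cv2.imwrite('pics/z0.png',c[:,:,::-1])
im2,d2,P2,*_=load('side0')
e=cv2.resize(im2[115:240,225:335],None,fx=4,fy=4,interpolation=2)
f=cv2.resize(im2[250:320,175:245],None,fx=4,fy=4,interpolation=2)
c=np.zeros((500,730,3),np.uint8);c[:500,:440]=e;c[:280,440:720]=f;cv2.imwrite('pics/z1.png',c[:,:,::-1])
# yellow
for nm,I,Q in(('top',im,P),('side',im2,P2)):
    hsv=cv2.cvtColor(I,cv2.COLOR_RGB2HSV)
    m=cv2.inRange(hsv,(24,150,80),(34,255,255))>0
    n,l,s,ce=cv2.connectedComponentsWithStats(m.astype(np.uint8)); 
    k=[i for i in range(1,n) if s[i,4]>150]
    for i in k: print(nm,s[i],ce[i].round(1),np.nanmedian(Q[l==i],0).round(3),np.nanpercentile(Q[l==i][:,2],[5,50,95]).round(4))
print('bench z',np.nanmedian(P[320:400,100:200,2]),np.nanmedian(P2[300:340,320:380,2]))
E
```

```text
top [158 164  41  41 967] [177.3 183.9] [0.608 0.339 0.079] [0.0151 0.0788 0.0852]
side [186 272  46  39 908] [210.6 288.7] [0.607 0.314 0.061] [0.0144 0.0612 0.0827]
bench z 0.0005123706407542468 -0.0011218860767584714
```

View pics/z0.png

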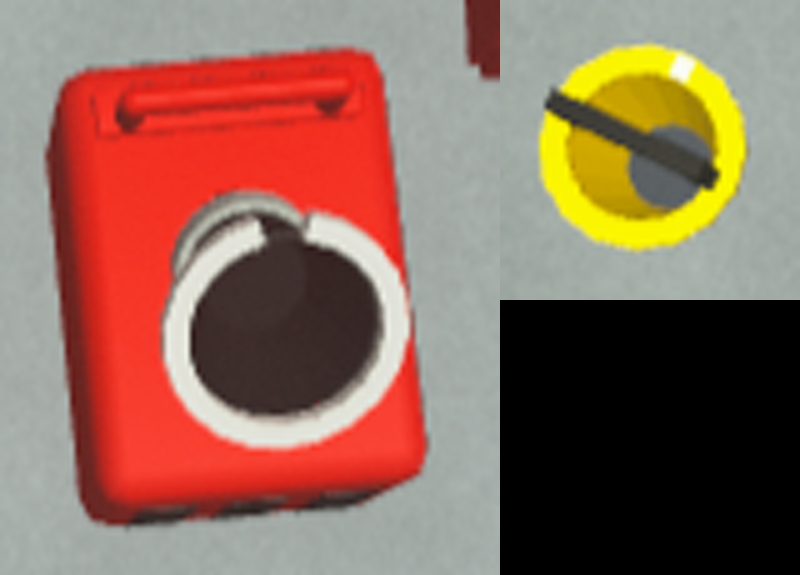

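View pics/z1.png

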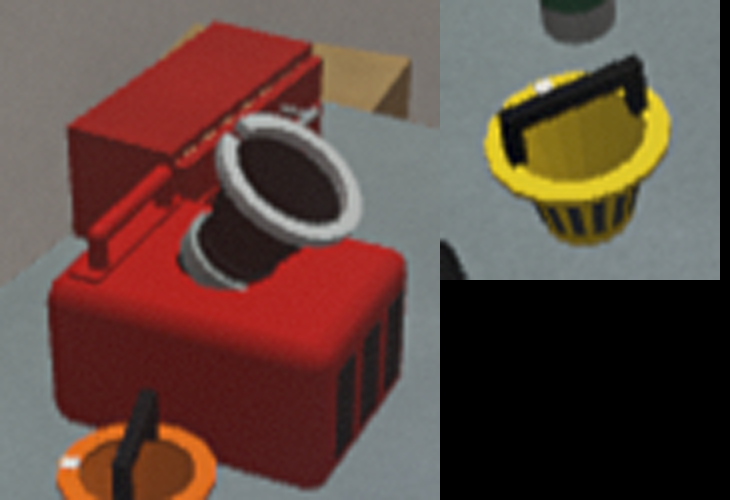

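```bash
python3 - <<'E'
from h import *
from scipy.optimize import least_squares
im,d,P,K,R,t=load('top0'); hsv=cv2.cvtColor(im,cv2.COLOR_RGB2HSV)
C=-R.T@t
def ray(u,v,z):
    w=R.T@np.linalg.inv(K)@np.array([u,v,1.]); return C+w*(z-C[2])/w[2]
# strainer: ellipse contour of yellow outer in flange top plane
m=cv2.inRange(hsv[150:220,140:215],(22,120,80),(36,255,255))
m=cv2.morphologyEx(m,cv2.MORPH_CLOSE,np.ones((9,9)))
cs=max(cv2.findContours(m,0,1)[0],key=cv2.contourArea)[:,0]+[140,150]
pts=np.array([ray(u,v,.081)[:2] for u,v in cv2.convexHull(cs)[:,0]])
f=least_squares(lambda q:np.hypot(*(pts-q[:2]).T)-q[2],[.6,.33,.06]);print('strainer',f.x,f.cost)
c=f.x[:2]
w=(hsv[...,1]<60)&(hsv[...,2]>200); w[:,:150]=0;w[:,210:]=0;w[:160]=0;w[215:]=0
l=np.argwhere(w).mean(0);L=ray(l[1],l[0],.081)[:2]; print('stripe',w.sum(),l,L,np.arctan2(*(L-c)[::-1]),np.hypot(*(L-c)))
k=(hsv[...,2]<75)&(hsv[...,1]<90); k[:,:155]=0;k[:,203:]=0;k[:160]=0;k[:210]=k[:210];k[210:]=0
kp=np.argwhere(k)[:,::-1]; print('dark',len(kp)); 
kp=np.array([q for q in kp if P[q[1],q[0],2]>.105]);print(len(kp))
B=np.array([ray(u,v,.125)[:2] for u,v in kp]); bm=B.mean(0); ev=np.linalg.svd(B-bm)[2][0]; print('bar',bm,np.arctan2(ev[1],ev[0]),P[kp[:,1],kp[:,0],2].max())
# rim
for n in('top','side'):
    im,d,P,K,R,t=load(n+'0'); hsv=cv2.cvtColor(im,cv2.COLOR_RGB2HSV)
    m=(hsv[...,1]<50)&(hsv[...,2]>(165 if n=='top' else 120))
    box=np.zeros_like(m); 
    if n=='top': box[140:205,312:372]=1
    else: box[138:180,272:320]=1
    m&=box&(P[...,2]>.15)
    X=P[m]; 
    from numpy.linalg import svd
    for it in range(6):
        c0=X.mean(0); nn=svd(X-c0)[2][2]; nn*=np.sign(nn[2]); r=(X-c0)@nn
        X=X[np.abs(r)<max(.004,2*np.std(r)*.8)]
    e1=np.cross([0,0,1],nn);e1/=np.linalg.norm(e1);e2=np.cross(nn,e1)
    q=np.c_[(X-c0)@e1,(X-c0)@e2]
    # midline radius ~59.25
    f=least_squares(lambda s:np.maximum(0,np.hypot(*(q-s).T)-.066)+np.maximum(0,.0525-np.hypot(*(q-s).T)),[0,0])
    cc=c0+f.x[0]*e1+f.x[1]*e2
    print(n,len(X),'normal',nn,np.degrees(np.arccos(nn[2])),'az',np.arctan2(nn[1],nn[0]),'centre',cc,'res',np.std((X-c0)@nn),f.cost)
    np.savez(f'pics/rim_{n}.npz',cc=cc,nn=nn)
E
```

```text
strainer [0.6030321  0.32721132 0.06359928] 2.7692568889956794e-06
stripe 14 [168.14285714 185.92857143] [0.65265588 0.30325884] -0.44969705657100245 0.055102090217157444
dark 145
133
bar [0.59993118 0.32189186] -2.01999041947232 0.1302589017298974
top 585 normal [-0.52643147 -0.03892636  0.849326  ] 31.861563370519494 az -3.0677831504101705 centre [ 0.58578743 -0.15091869  0.25066389] res 0.0016618209276573921 2.029155914473984e-06
side 264 normal [-0.52983666 -0.03574521  0.84734609] 32.075822269217596 az -3.0742301448337237 centre [ 0.58434598 -0.15335872  0.24915705] res 0.001656559037085816 2.8214050678066444e-05
```

```bash
python3 - <<'E'
from h import *
cc=np.array([.5855,-.1513,.2503]); th=np.radians(32); az=.072
h=np.array([np.cos(az),np.sin(az),0]); z=-np.sin(th)*h+np.cos(th)*np.array([0,0,1]); x=np.cos(th)*h+np.sin(th)*np.array([0,0,1]); y=np.cross(z,x)
print('x',x,'y',y,'z',z)
for n in('top','side'):
    im,d,P,K,R,t=load(n+'0'); C=-R.T@t
    rows=[]
    for a in np.arange(-1.0,1.01,.05):
        o=[]
        for r in(.055,.059,.063):
            X=cc+r*(np.cos(a)*x+np.sin(a)*y); p=K@(R@X+t);p=p[:2]/p[2]
            px=cv2.getRectSubPix(im,(1,1),tuple(map(float,p)))[0,0]; o.append(int(px.min()))
        rows.append((round(a,2),*o))
    print(n,rows)
E
```

```text
x [0.8458509  0.06100672 0.52991926] y [-0.07193781  0.99740912  0.        ] z [-0.52854631 -0.03812123  0.8480481 ]
top [(np.float64(-1.0), 217, 217, 203), (np.float64(-0.95), 214, 216, 202), (np.float64(-0.9), 218, 216, 207), (np.float64(-0.85), 218, 217, 209), (np.float64(-0.8), 215, 218, 215), (np.float64(-0.75), 217, 217, 208), (np.float64(-0.7), 218, 217, 205), (np.float64(-0.65), 212, 218, 210), (np.float64(-0.6), 217, 217, 208), (np.float64(-0.55), 214, 217, 210), (np.float64(-0.5), 216, 217, 210), (np.float64(-0.45), 217, 217, 213), (np.float64(-0.4), 211, 217, 209), (np.float64(-0.35), 216, 217, 209), (np.float64(-0.3), 217, 217, 210), (np.float64(-0.25), 216, 216, 210), (np.float64(-0.2), 182, 167, 169), (np.float64(-0.15), 112, 124, 122), (np.float64(-0.1), 63, 106, 153), (np.float64(-0.05), 55, 67, 153), (np.float64(0.0), 55, 44, 106), (np.float64(0.05), 53, 41, 66), (np.float64(0.1), 56, 43, 46), (np.float64(0.15), 61, 43, 43), (np.float64(0.2), 105, 79, 60), (np.float64(0.25), 181, 177, 201), (np.float64(0.3), 214, 215, 207), (np.float64(0.35), 205, 216, 205), (np.floa
[... 1159 characters left out ...]
.0), 66, 60, 44), (np.float64(0.05), 57, 55, 41), (np.float64(0.1), 78, 72, 45), (np.float64(0.15), 110, 106, 79), (np.float64(0.2), 145, 153, 117), (np.float64(0.25), 172, 177, 134), (np.float64(0.3), 180, 179, 150), (np.float64(0.35), 179, 180, 149), (np.float64(0.4), 179, 179, 148), (np.float64(0.45), 179, 179, 147), (np.float64(0.5), 179, 180, 148), (np.float64(0.55), 179, 179, 148), (np.float64(0.6), 179, 179, 146), (np.float64(0.65), 180, 179, 140), (np.float64(0.7), 179, 177, 140), (np.float64(0.75), 179, 176, 145), (np.float64(0.8), 179, 177, 141), (np.float64(0.85), 180, 177, 138), (np.float64(0.9), 180, 170, 136), (np.float64(0.95), 180, 169, 128), (np.float64(1.0), 182, 181, 137)]
```

Emit:
arm_command(motion=[[17,35,2,0.032],[17,35,2,0.032],[17,35,2,0.032],[17,35,2,0.032],[17,35,2,0.032]], claw=85)

```text
time_s: 0.52
ee_pos: [0.2627, -0.3699, 0.2577]
eef_rot: [[0.457, -0.89, -0.0], [-0.889, -0.457, 0.001], [-0.001, -0.0, -1.0]]
force: [1.0, -0.4, 0.9]
width: 0.992
```

Emit:
arm_command(motion=[[17,35,2,0.032],[17,35,2,0.032],[17,35,2,0.032],[17,35,2,0.032],[17,35,2,0.032]])

```text
time_s: 0.93
ee_pos: [0.3476, -0.1949, 0.2681]
eef_rot: [[0.593, -0.805, -0.0], [-0.805, -0.593, 0.0], [-0.0, -0.0, -1.0]]
force: [1.9, 0.2, 0.7]
width: 0.991
```

Emit:
arm_command(motion=[[17,35,2,0.032],[17,35,2,0.032],[17,35,2,0.032],[17,35,2,0.032],[17,35,2,0.032]])

```text
time_s: 1.35
ee_pos: [0.4326, -0.0199, 0.2782]
eef_rot: [[0.714, -0.7, -0.0], [-0.7, -0.714, -0.0], [-0.0, 0.0, -1.0]]
force: [1.1, -0.8, -0.1]
width: 0.994
```

Emit:
arm_command(motion=[[17,35,2,0.032],[17,35,2,0.032],[17,35,2,0.032],[17,35,2,0.032],[17,35,2,0.032]])

```text
time_s: 1.77
ee_pos: [0.5176, 0.1551, 0.2878]
eef_rot: [[0.817, -0.577, -0.001], [-0.577, -0.817, -0.0], [-0.001, 0.001, -1.0]]
force: [0.5, -1.3, 0.8]
width: 0.997
```

Emit:
arm_command(motion=[[17,35,-2,0.032],[17,35,-6,0.032],[17,35,-8,0.032],[17,35,-8,0.032],[17,35,-8,0.032]])

```text
time_s: 2.18
ee_pos: [0.6026, 0.3299, 0.2551]
eef_rot: [[0.898, -0.44, -0.001], [-0.44, -0.898, -0.001], [-0.001, 0.001, -1.0]]
force: [0.4, -0.5, 0.4]
width: 0.994
```

Emit:
arm_command(motion=[[0,-2.5,-28,0],[0,0,-30,0.003],[0,0,-30,0],[0,0,-30,0],[0,0,-20,0]], claw=60)

```text
time_s: 2.6
ee_pos: [0.6001, 0.3249, 0.1135]
eef_rot: [[0.899, -0.438, -0.006], [-0.438, -0.899, -0.002], [-0.004, 0.005, -1.0]]
force: [-1.0, -0.8, 0.0]
width: 0.701
```

Emit:
arm_command(motion=[[0,0,0,0],[0,0,0,0],[0,0,0,0],[0,0,0,0],[0,0,0,0]], claw=0)

```text
time_s: 3.02
ee_pos: [0.604, 0.3262, 0.1211]
eef_rot: [[0.899, -0.439, 0.004], [-0.439, -0.899, 0.002], [0.003, -0.003, -1.0]]
force: [0.3, 0.6, 0.9]
width: 0.151
```

Emit:
arm_command(motion=[[0,0,15,0],[0,0,30,0],[0,0,38,0],[0,0,38,0],[0,0,38,0]])

```text
time_s: 3.43
ee_pos: [0.6022, 0.3254, 0.2796]
eef_rot: [[0.899, -0.439, 0.001], [-0.439, -0.899, 0.0], [0.0, -0.0, -1.0]]
force: [0.5, -0.5, -2.2]
width: 0.148
```

Emit:
arm_command(motion=[[0,-10,36,0.02],[0,-20,34,0.03],[-1,-26,30,0.04],[-1,-30,26,0.04],[-1,-32,24,0.04]])

```text
time_s: 3.85
ee_pos: [0.5991, 0.2071, 0.4308]
eef_rot: [[0.961, -0.277, 0.004], [-0.277, -0.961, 0.001], [0.003, -0.002, -1.0]]
force: [0.9, -0.2, -1.8]
width: 0.147
```

Emit:
arm_command(motion=[[-2,-36,8,0.04],[-2,-38,4,0.04],[-2,-38,2,0.04],[-2,-38,0,0.04],[-2,-38,0,0.04]])

```text
time_s: 4.27
ee_pos: [0.5888, 0.0179, 0.4428]
eef_rot: [[0.997, -0.082, 0.003], [-0.082, -0.997, -0.0], [0.003, 0.0, -1.0]]
force: [1.1, -0.1, -2.1]
width: 0.145
```

Emit:
arm_command(motion=[[-1,-36,0,0.04],[-1,-36,0,0.04],[-1,-36,0,0.04],[-1,-28,0,0.03],[-1,-22,0,0.01]])

```text
time_s: 4.68
ee_pos: [0.5837, -0.1412, 0.4421]
eef_rot: [[0.997, 0.075, 0.001], [0.075, -0.997, -0.001], [0.001, 0.001, -1.0]]
force: [0.2, -0.0, -3.6]
width: 0.149
```

```bash
python3 - <<'E'
from h import *
for n in('side','top'): snap(n,n+'1')
s=arm.read_state();print(s['ee_pos'],s['force'],s['width'],np.arctan2(s['eef_rot'][1,0],s['eef_rot'][0,0]))
a=cv2.imread('pics/side1.png')[60:260,180:400];b=cv2.imread('pics/top1.png')[80:280,250:430]
cv2.imwrite('pics/z2.png',np.hstack([cv2.resize(a,(440,400)),cv2.resize(b,(360,400))]))
E
```

```text
[ 0.58372419 -0.14229534  0.44163923] [-0.60791997 -0.06718038 -2.13255791] 0.14670505540325646 0.07052490040974203
```

View pics/z2.png

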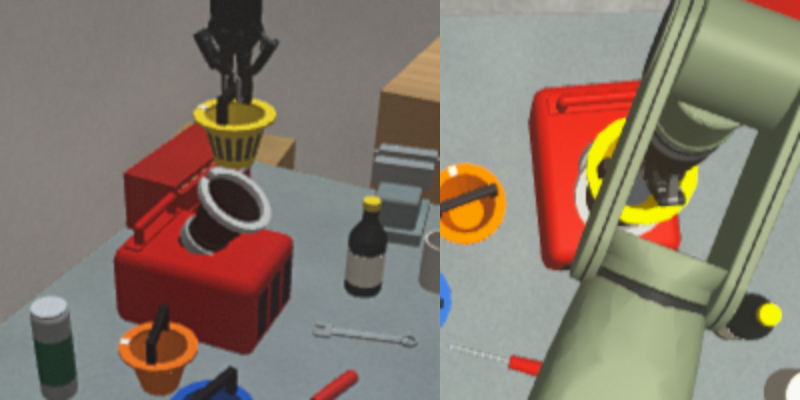

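```bash
cat >> h.py <<'E'
from scipy.optimize import least_squares
def flange(tag,box,guess):
    im,d,P,K,R,t=load(tag); hsv=cv2.cvtColor(im,cv2.COLOR_RGB2HSV)
    m=cv2.inRange(hsv,(22,120,120),(36,255,255))>0
    b=np.zeros_like(m); b[box[0]:box[1],box[2]:box[3]]=1
    m&=b; X=P[m]; X=X[~np.isnan(X[:,0])]
    # robust plane by RANSAC
    rng=np.random.default_rng(0); best=None
    for _ in range(600):
        a=X[rng.choice(len(X),3,replace=False)]; n=np.cross(a[1]-a[0],a[2]-a[0]); l=np.linalg.norm(n)
        if l<2e-4: continue
        n/=l; r=np.abs((X-a[0])@n); k=(r<.003)
        if best is None or k.sum()>best.sum(): best=k
    Y=X[best]; c0=Y.mean(0); n=np.linalg.svd(Y-c0)[2][2]; n*=np.sign(n[2])
    e1=np.cross([0,1,0],n);e1/=np.linalg.norm(e1);e2=np.cross(n,e1); q=np.c_[(Y-c0)@e1,(Y-c0)@e2]
    k=(np.array(guess)-c0); 
    f=least_squares(lambda s:np.maximum(0,np.hypot(*(q-s).T)-.063)+np.maximum(0,.047-np.hypot(*(q-s).T)),[k@e1,k@e2],loss='soft_l1',f_scale=.002)
    c=c0+f.x[0]*e1+f.x[1]*e2
    return c-.006*n,n,len(X),len(Y),f.cost
E
python3 - <<'E'
from h import *
print(flange('side1',(90,160,250,340),[.584,-.142,.41]))
print(flange('top1',(120,200,310,375),[.584,-.142,.41]))
E
```

```text
(array([ 0.58198211, -0.14138537,  0.39494781]), array([0.00397834, 0.00150232, 0.99999096]), 376, 219, np.float64(3.0869714528828444e-05))
(array([ 0.58365763, -0.14371918,  0.39597131]), array([0.00579614, 0.00737941, 0.99995597]), 640, 480, np.float64(1.4972203403501174e-06))
```

Emit:
arm_command(motion=[[-2,-4,-20,0.01],[-2,-4,-22,0],[-2,-2,-22,0],[0,0,-20,0],[0,0,-10,0]])

```text
time_s: 5.2
ee_pos: [0.5772, -0.1473, 0.3447]
eef_rot: [[0.996, 0.086, -0.004], [0.086, -0.996, 0.002], [-0.003, -0.002, -1.0]]
force: [-0.5, 0.2, -2.8]
width: 0.143
```

Emit:
arm_command(motion=[[0,0,-4,0],[0,0,-3,0],[0,0,-2,0],[0,0,0,0]])

```text
time_s: 5.53
ee_pos: [0.579, -0.1484, 0.3395]
eef_rot: [[0.996, 0.086, 0.002], [0.086, -0.996, -0.001], [0.002, 0.001, -1.0]]
force: [-0.1, 0.2, -3.0]
width: 0.148
```

Emit:
arm_command(motion=[[-1,-3,-3,0],[0,0,-3,0],[0,0,-2,0],[0,0,0,0]])

```text
time_s: 5.87
ee_pos: [0.579, -0.1522, 0.3342]
eef_rot: [[0.996, 0.086, 0.007], [0.086, -0.996, -0.003], [0.006, 0.003, -1.0]]
force: [0.0, 0.2, 6.9]
width: 0.151
```

```bash
cat > look.py <<'E'
import sys
from h import *
k=sys.argv[1]
for n in('side','top'): snap(n,n+k)
s=arm.read_state();print(s['time_s'],s['ee_pos'].round(4),s['force'].round(1),s['moment'].round(2),round(s['width']*85.4,1),np.arctan2(s['eef_rot'][1,0],s['eef_rot'][0,0]).round(3))
a=cv2.imread(f'pics/side{k}.png')[90:240,220:350];b=cv2.imread(f'pics/top{k}.png')[110:220,285:385]
cv2.imwrite(f'pics/z{k}.png',np.hstack([cv2.resize(a,(416,480)),cv2.resize(b,(380,480))]))
cc=np.array([.5855,-.1513,.2503]); th=np.radians(32); az=.072
h=np.array([np.cos(az),np.sin(az),0]); z=-np.sin(th)*h+np.cos(th)*np.array([0,0,1]); x=np.cos(th)*h+np.sin(th)*np.array([0,0,1]); y=np.cross(z,x)
for n,b in(('side',(90,190,240,350)),('top',(110,220,290,385))):
    try:
        c,nn,a1,a2,co=flange(n+k,b,s['ee_pos']-[0,0,.045])
        print(n,'tilt',np.degrees(np.arccos(nn[2])).round(1),'to axis rad',np.arccos(min(1,nn@z)).round(3),'flange in neck mm',(np.array([x,y,z])@(c-cc)*1000).round(1),'inl',a2,a1)
    except Exception as e: print(n,e)
E
python3 look.py a
```

```text
5.9667 [ 0.579  -0.1522  0.3343] [ 0.4 -0.9  7. ] [ 0.1   0.2  -0.02] 12.8 0.086
side tilt 0.4 to axis rad 0.565 flange in neck mm [12.6 -0.8 35.2] inl 228 404
top tilt 0.5 to axis rad 0.557 flange in neck mm [15.5  0.7 35.7] inl 394 559
```

View pics/za.png

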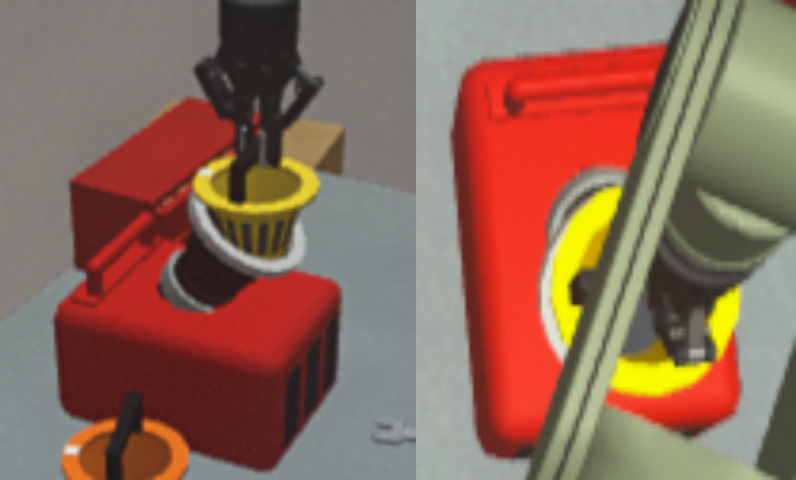

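Emit:
arm_command(motion=[[-3,0,0.5,0],[-3,0,0.5,0],[-3,0,0.5,0],[0,0,0,0]])

```text
time_s: 6.3
ee_pos: [0.5725, -0.1521, 0.3358]
eef_rot: [[0.996, 0.086, 0.014], [0.086, -0.996, -0.003], [0.014, 0.004, -1.0]]
force: [6.6, 0.2, 4.7]
width: 0.149
```

Emit:
arm_command(motion=[[-3,0,0.5,0],[-3,0,0.5,0],[-3,0,0.5,0],[0,0,0,0]])

```text
time_s: 6.63
ee_pos: [0.5649, -0.1522, 0.3375]
eef_rot: [[0.996, 0.086, 0.019], [0.086, -0.996, -0.003], [0.018, 0.005, -1.0]]
force: [11.4, -0.3, 1.1]
width: 0.147
```

```bash
python3 look.py b
```

```text
6.7333 [ 0.5651 -0.1522  0.3374] [10.4 -0.4  2.5] [-0.03 -2.95 -0.04] 12.7 0.086
side tilt 4.6 to axis rad 0.478 flange in neck mm [ 5.8 -0.2 43.2] inl 236 438
top tilt 4.9 to axis rad 0.476 flange in neck mm [ 8.4  1.1 43.6] inl 369 571
```

View pics/zb.png

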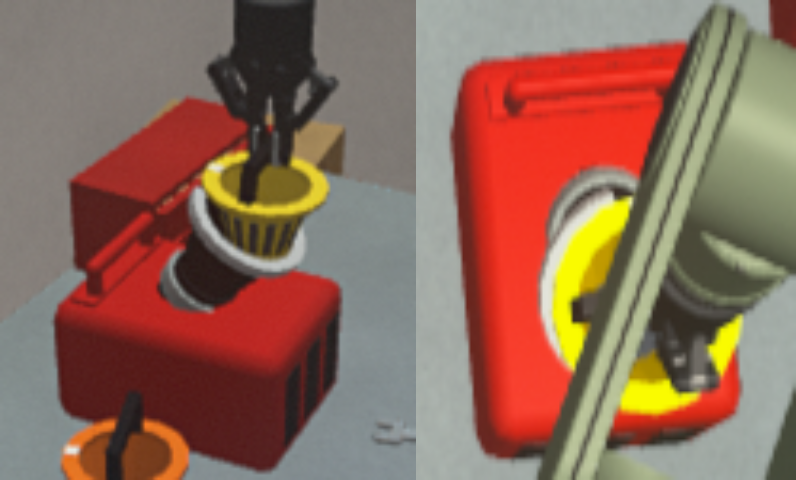

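Emit:
arm_command(motion=[[-3,0,0.5,0],[-3,0,0.5,0],[-3,0,0.5,0],[-3,0,0.5,0],[0,0,0,0]])

```text
time_s: 7.15
ee_pos: [0.5532, -0.1522, 0.3397]
eef_rot: [[0.996, 0.086, 0.019], [0.086, -0.996, -0.004], [0.019, 0.005, -1.0]]
force: [10.4, 0.2, 2.2]
width: 0.15
```

Emit:
arm_command(motion=[[-3,0,0,0],[-3,0,0,0],[-3,0,0,0],[0,0,0,0]])

```text
time_s: 7.48
ee_pos: [0.5462, -0.1522, 0.3402]
eef_rot: [[0.996, 0.087, 0.025], [0.087, -0.996, -0.004], [0.025, 0.006, -1.0]]
force: [16.1, 0.0, 0.3]
width: 0.149
```

```bash
python3 look.py c
```

```text
7.5833 [ 0.5464 -0.1522  0.3402] [15.5  0.3 -0.1] [-0.02 -4.29  0.02] 12.6 0.087
side tilt 13.5 to axis rad 0.324 flange in neck mm [-2.6  0.4 52. ] inl 258 446
top tilt 13.7 to axis rad 0.32 flange in neck mm [-0.4  2.3 52.1] inl 337 529
```

View pics/zc.png

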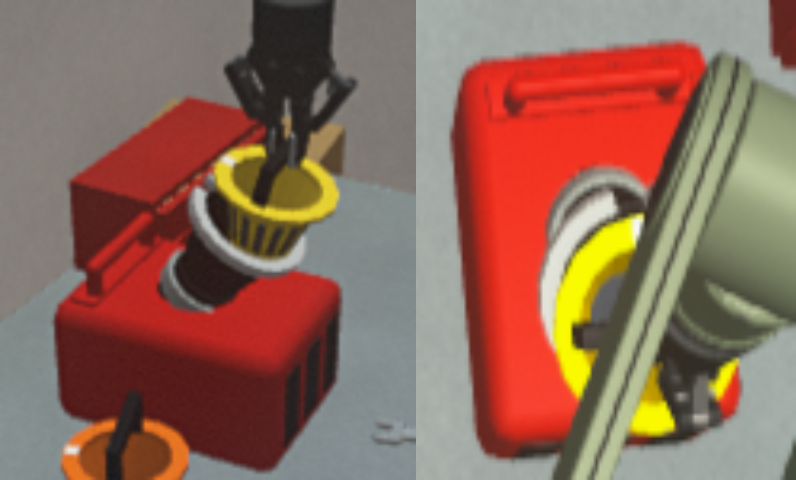

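Emit:
arm_command(motion=[[-3,0,0,0],[-3,0,0,0],[-3,0,0,0],[-3,0,-0.5,0],[0,0,0,0]])

```text
time_s: 8.0
ee_pos: [0.5347, -0.1525, 0.3409]
eef_rot: [[0.996, 0.087, 0.027], [0.087, -0.996, -0.005], [0.027, 0.007, -1.0]]
force: [15.9, 0.0, 3.0]
width: 0.147
```

Emit:
arm_command(motion=[[-3,0,-0.5,0],[-3,0,-0.5,0],[-3,0,-0.5,0],[-3,0,-0.5,0],[0,0,0,0]])

```text
time_s: 8.42
ee_pos: [0.5249, -0.1528, 0.3404]
eef_rot: [[0.996, 0.087, 0.034], [0.087, -0.996, -0.006], [0.033, 0.009, -0.999]]
force: [11.0, -0.9, 8.8]
width: 0.146
```

```bash
python3 look.py d
```

```text
8.5167 [ 0.5227 -0.1529  0.3402] [12.  -1.   7.9] [ 0.25 -3.69  0.37] 12.6 0.087
side tilt 24.0 to axis rad 0.145 flange in neck mm [-14.    1.2  60.2] inl 275 486
top tilt 25.1 to axis rad 0.124 flange in neck mm [-12.    2.5  60.8] inl 317 410
```

View pics/zd.png

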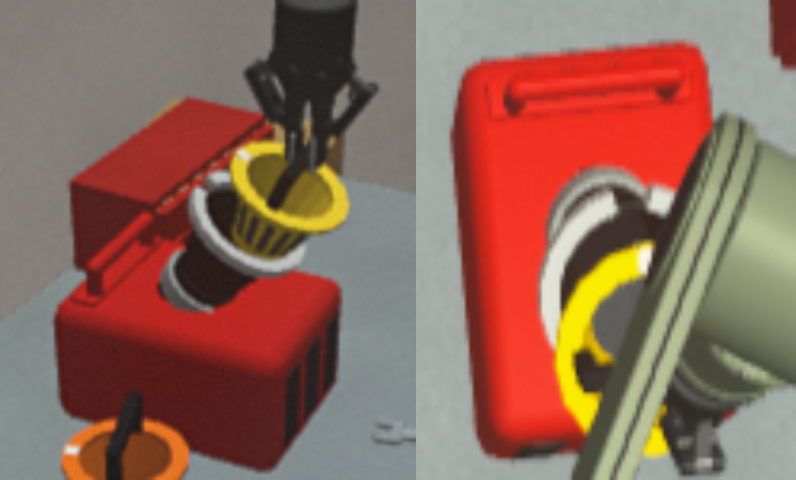

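Emit:
arm_command(motion=[[-3,0,-0.5,0],[-3,0,-0.5,0],[-3,0,-0.5,0],[-3,0,-0.5,0],[0,0,0,0]])

```text
time_s: 8.93
ee_pos: [0.5092, -0.1518, 0.3368]
eef_rot: [[0.996, 0.087, 0.023], [0.087, -0.996, -0.003], [0.023, 0.005, -1.0]]
force: [11.8, 1.7, 3.7]
width: 0.149
```

Emit:
arm_command(motion=[[-3,0,-1,0],[-2,0,-1,0],[0,0,0,0]])

```text
time_s: 9.18
ee_pos: [0.5028, -0.1529, 0.3345]
eef_rot: [[0.996, 0.086, 0.019], [0.086, -0.996, -0.006], [0.018, 0.007, -1.0]]
force: [6.4, -1.1, 4.6]
width: 0.156
```

```bash
python3 look.py e
```

```text
9.2833 [ 0.5024 -0.153   0.3339] [ 7.6 -0.8  5.5] [-0.97 -2.45 -1.01] 12.9 0.085
side tilt 36.7 to axis rad 0.086 flange in neck mm [-25.6   6.4  68. ] inl 281 452
top tilt 37.0 to axis rad 0.091 flange in neck mm [-23.    6.9  68.1] inl 277 467
```

View pics/ze.png

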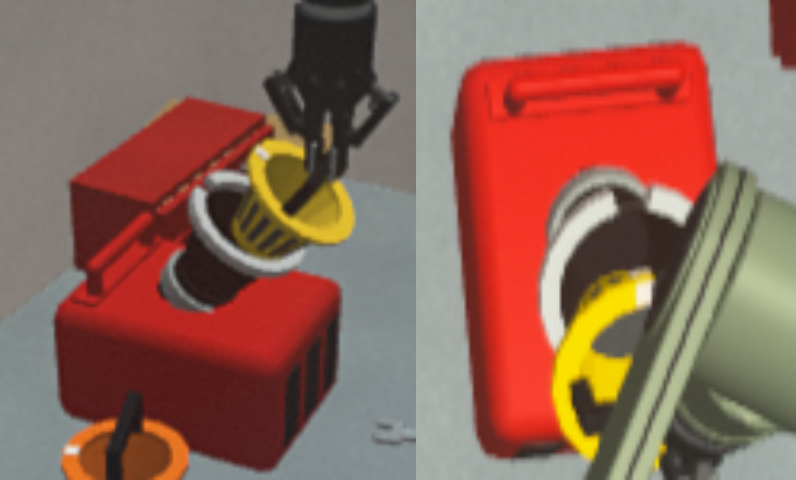

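Emit:
arm_command(motion=[[5,-2,2,0],[5,-2,2,0],[5,-1,1,0],[5,0,0,0],[0,0,0,0]])

```text
time_s: 9.7
ee_pos: [0.5197, -0.1567, 0.3349]
eef_rot: [[0.996, 0.086, 0.005], [0.086, -0.996, -0.001], [0.005, 0.001, -1.0]]
force: [4.7, -0.5, 3.1]
width: 0.154
```

```bash
python3 look.py f
```

```text
9.8 [ 0.5197 -0.1567  0.3351] [5.8 1.2 3.6] [-0.42 -1.74 -0.75] 12.6 0.086
side tilt 27.9 to axis rad 0.072 flange in neck mm [-17.4   0.2  59.8] inl 287 486
top tilt 27.6 to axis rad 0.078 flange in neck mm [-14.7   1.8  60.5] inl 314 428
```

View pics/zf.png

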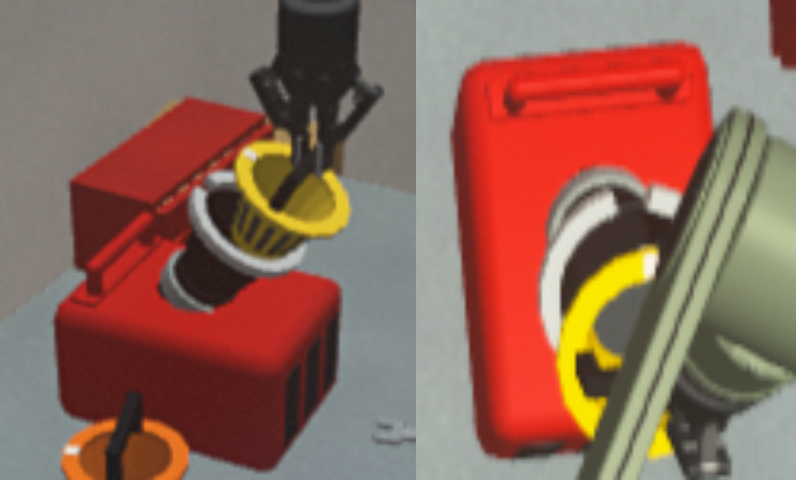

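Emit:
arm_command(motion=[[-3,0,5,0],[-1,0,6,0],[4,0,4,0],[6,1,0,0],[0,0,0,0]])

```text
time_s: 10.22
ee_pos: [0.5232, -0.155, 0.3471]
eef_rot: [[0.996, 0.086, -0.004], [0.086, -0.996, 0.001], [-0.004, -0.002, -1.0]]
force: [0.4, -0.2, -2.8]
width: 0.144
```

```bash
python3 look.py g
```

```text
10.3167 [ 0.5227 -0.1551  0.3469] [-0.  -0.3 -4.1] [-0.03  0.   -0.04] 12.6 0.086
side tilt 3.5 to axis rad 0.566 flange in neck mm [-26.5   5.   78.1] inl 223 402
top tilt 3.3 to axis rad 0.561 flange in neck mm [-23.7   6.5  78.4] inl 353 592
```

Emit:
arm_command(motion=[[5,0,8,0],[15,0,0,0],[18,-1,0,0],[15,-1,0,0],[6,0,0,0]])

```text
time_s: 10.73
ee_pos: [0.5839, -0.1575, 0.3565]
eef_rot: [[0.996, 0.086, -0.0], [0.086, -0.996, 0.0], [-0.0, -0.0, -1.0]]
force: [-1.2, 0.5, -2.9]
width: 0.144
```

Emit:
arm_command(motion=[[0,0,-4,0],[0,0,-5,0],[0,0,-4,0],[0,0,-3,0],[0,0,0,0]])

```text
time_s: 11.15
ee_pos: [0.5814, -0.1572, 0.3395]
eef_rot: [[0.996, 0.086, -0.002], [0.086, -0.996, 0.001], [-0.002, -0.001, -1.0]]
force: [0.6, -0.6, -2.4]
width: 0.146
```

```bash
python3 look.py i
```

```text
11.25 [ 0.582  -0.1574  0.3407] [ 0.5  0.3 -2.2] [-0.05 -0.   -0.01] 12.4 0.086
side tilt 3.6 to axis rad 0.562 flange in neck mm [18.3 -0.8 41. ] inl 207 377
top tilt 3.7 to axis rad 0.56 flange in neck mm [21.6  0.3 41.4] inl 403 609
```

View pics/zi.png

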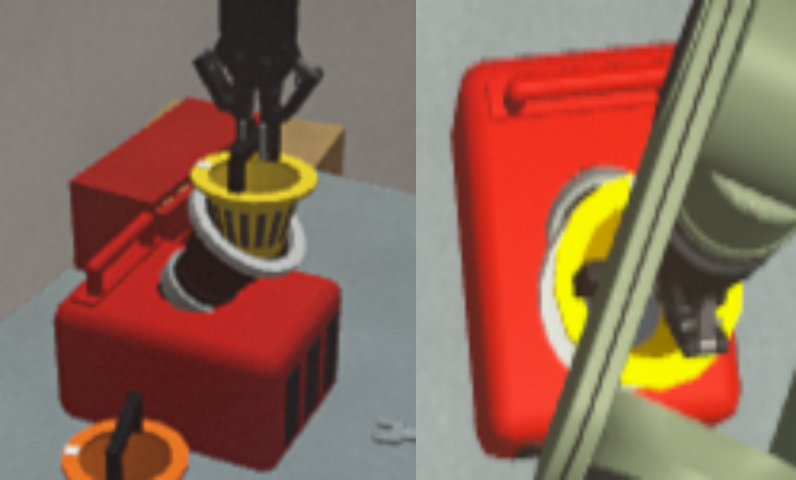

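Emit:
arm_command(motion=[[3,0,-3,0],[0,0,-3,0],[0,0,-2,0],[0,0,0,0]])

```text
time_s: 11.58
ee_pos: [0.584, -0.1574, 0.3343]
eef_rot: [[0.996, 0.086, -0.003], [0.086, -0.996, -0.0], [-0.003, 0.0, -1.0]]
force: [-6.0, 1.0, 3.9]
width: 0.148
```

Emit:
arm_command(motion=[[0,0,-2,0],[0,0,-1,0],[0,0,0,0]])

```text
time_s: 11.83
ee_pos: [0.5837, -0.1575, 0.3327]
eef_rot: [[0.996, 0.086, -0.003], [0.086, -0.996, -0.001], [-0.003, 0.001, -1.0]]
force: [-10.5, 0.8, 8.2]
width: 0.143
```

```bash
python3 look.py j
```

```text
11.9333 [ 0.5837 -0.1575  0.3328] [-10.2   0.7   8.7] [0.3  1.59 0.03] 12.4 0.086
side tilt 3.3 to axis rad 0.564 flange in neck mm [16.9 -1.8 33.9] inl 201 374
top tilt 3.0 to axis rad 0.559 flange in neck mm [19.4 -0.2 34.2] inl 396 596
```

View pics/zj.png

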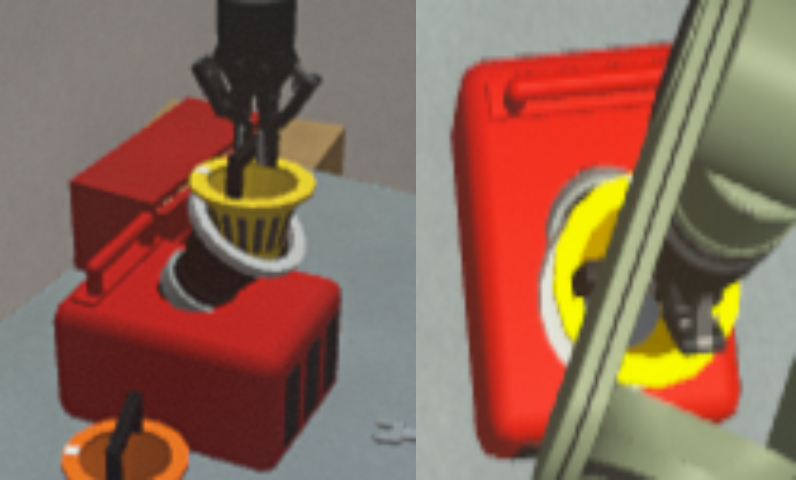

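Emit:
arm_command(motion=[[-1,0,-2,0],[-1,0,-1,0],[-2,0,-1,0],[-2,0,-1,0],[0,0,0,0]])

```text
time_s: 12.35
ee_pos: [0.5814, -0.1579, 0.3289]
eef_rot: [[0.996, 0.086, 0.008], [0.086, -0.996, -0.002], [0.008, 0.003, -1.0]]
force: [0.8, 0.3, 6.1]
width: 0.143
```

Emit:
arm_command(motion=[[-2,0,-1,0],[-2,0,-1,0],[-2,0,-1,0],[-1,0,-1,0],[0,0,0,0]])

```text
time_s: 12.77
ee_pos: [0.5785, -0.1583, 0.3292]
eef_rot: [[0.996, 0.086, 0.022], [0.086, -0.996, -0.005], [0.021, 0.007, -1.0]]
force: [6.6, 2.2, 13.7]
width: 0.147
```

```bash
python3 look.py k
```

```text
12.8667 [ 0.5785 -0.1583  0.3292] [ 6.8  0.4 13.6] [ 0.5  -1.39 -0.14] 12.7 0.086
side tilt 3.9 to axis rad 0.529 flange in neck mm [11.6 -1.2 33.5] inl 208 392
top tilt 4.0 to axis rad 0.526 flange in neck mm [14.6 -0.2 33.3] inl 375 594
```

View pics/zk.png

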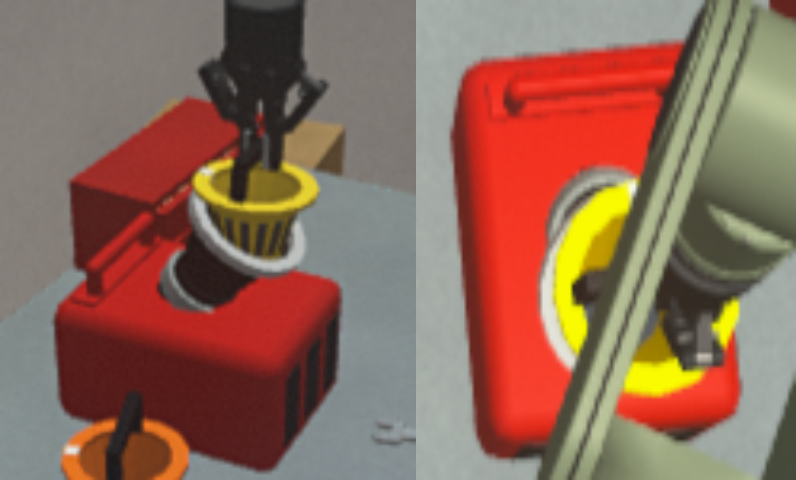

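Emit:
arm_command(motion=[[-3,0,0,0],[-3,0,0,0],[-3,0,0,0],[-3,0,0,0],[0,0,0,0]])

```text
time_s: 13.28
ee_pos: [0.5704, -0.1585, 0.3308]
eef_rot: [[0.996, 0.086, 0.034], [0.086, -0.996, -0.006], [0.033, 0.009, -0.999]]
force: [15.5, 1.3, 11.1]
width: 0.148
```

```bash
python3 look.py l
```

```text
13.3833 [ 0.5707 -0.1585  0.3307] [15.5  1.2 12.4] [ 0.41 -3.82 -0.19] 12.6 0.087
side tilt 6.5 to axis rad 0.465 flange in neck mm [ 8.7 -1.8 37.2] inl 219 416
top tilt 6.5 to axis rad 0.461 flange in neck mm [11.3 -0.3 37.3] inl 352 572
```

Emit:
arm_command(motion=[[0,0,-3,0],[0,0,-3,0],[0,0,-3,0],[0,0,-3,0],[0,0,0,0]])

```text
time_s: 13.8
ee_pos: [0.5733, -0.1601, 0.3294]
eef_rot: [[0.995, 0.086, 0.046], [0.087, -0.996, -0.013], [0.045, 0.017, -0.999]]
force: [8.4, 3.0, 40.2]
width: 0.147
```

```bash
python3 look.py m
```

```text
13.9 [ 0.5732 -0.16    0.3294] [10.2  2.3 39.7] [ 0.92 -2.02 -0.13] 12.5 0.087
side tilt 5.9 to axis rad 0.485 flange in neck mm [ 9.6 -2.8 35.5] inl 214 398
top tilt 5.7 to axis rad 0.492 flange in neck mm [12.1 -1.6 35.7] inl 354 572
```

View pics/zm.png

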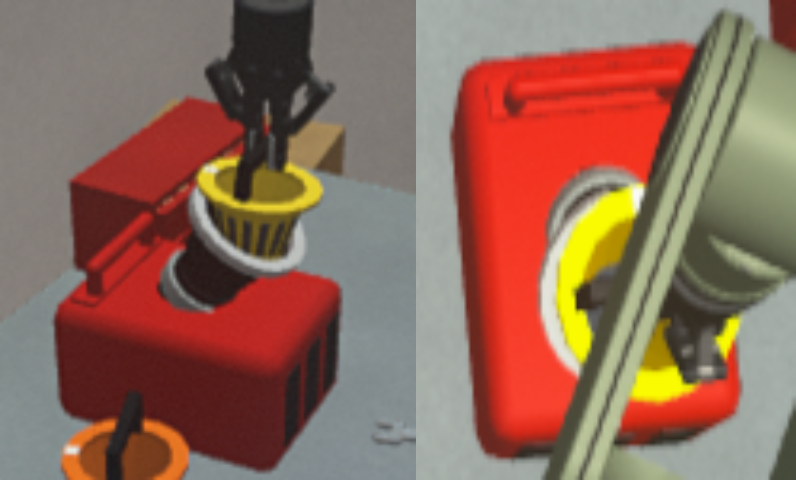

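Emit:
arm_command(motion=[[-3,0,5,0],[-3,0,5,0],[-4,0,1,0],[-4,0,0,0],[-4,0,0,0]])

```text
time_s: 14.32
ee_pos: [0.5542, -0.1598, 0.3326]
eef_rot: [[0.995, 0.086, 0.04], [0.087, -0.996, -0.01], [0.039, 0.014, -0.999]]
force: [15.4, -0.7, 17.1]
width: 0.148
```

Emit:
arm_command(motion=[[-4,0,0,0],[-4,0,0,0],[-4,0,0,0],[0,0,0,0]])

```text
time_s: 14.65
ee_pos: [0.5416, -0.1602, 0.3333]
eef_rot: [[0.996, 0.086, 0.039], [0.086, -0.996, -0.012], [0.038, 0.015, -0.999]]
force: [11.7, -1.0, 21.1]
width: 0.147
```

```bash
python3 look.py n
```

```text
14.75 [ 0.5414 -0.1603  0.3332] [12.3 -1.3 20.4] [-0.12 -3.47 -0.11] 12.6 0.086
side tilt 19.2 to axis rad 0.233 flange in neck mm [-5.2 -1.8 49.5] inl 259 445
top tilt 19.6 to axis rad 0.222 flange in neck mm [-2.8 -0.3 50.1] inl 330 446
```

View pics/zn.png

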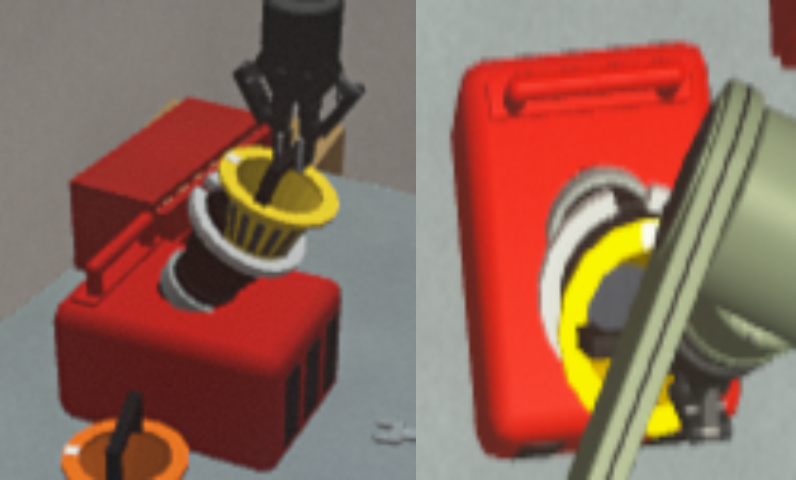

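Emit:
arm_command(motion=[[-4,0,0,0],[-4,0,-0.5,0],[-4,0,-0.5,0],[-4,0,-1,0],[0,0,0,0]])

```text
time_s: 15.17
ee_pos: [0.5224, -0.1593, 0.3256]
eef_rot: [[0.996, 0.086, 0.027], [0.086, -0.996, -0.008], [0.026, 0.01, -1.0]]
force: [11.3, -0.9, 5.0]
width: 0.149
```

Emit:
arm_command(motion=[[-3,0,-1,0],[-3,0,-1,0],[0,0,0,0]])

```text
time_s: 15.42
ee_pos: [0.5164, -0.1596, 0.323]
eef_rot: [[0.996, 0.085, 0.026], [0.086, -0.996, -0.008], [0.026, 0.01, -1.0]]
force: [12.2, -0.5, 7.9]
width: 0.151
```

```bash
python3 look.py o
```

```text
15.5167 [ 0.5166 -0.1597  0.3232] [10.9 -1.7  6.1] [ 0.13 -3.18  0.71] 12.9 0.086
side tilt 33.6 to axis rad 0.027 flange in neck mm [-20.8  -0.5  54.5] inl 264 451
top tilt 33.3 to axis rad 0.029 flange in neck mm [-17.9   0.6  54.7] inl 283 435
```

View pics/zo.png

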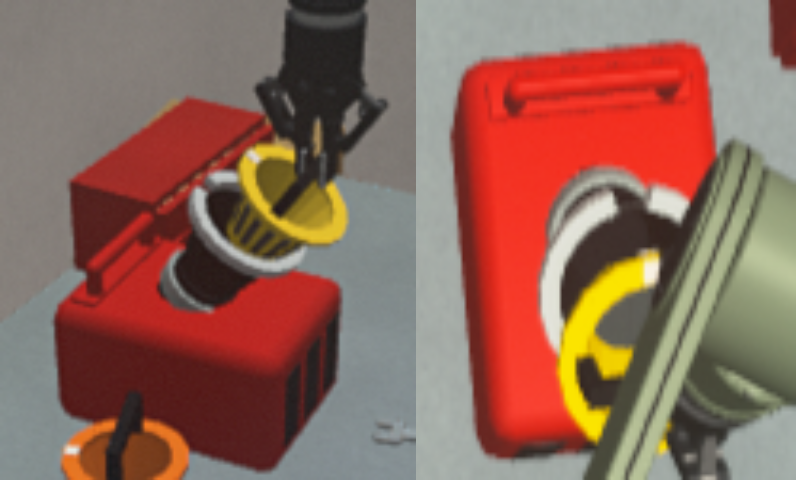

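Emit:
arm_command(motion=[[3,0.2,-4,0],[3,0.2,-4,0],[3,0.2,-3,0],[3,0.2,-3,0],[0,0,0,0]])

```text
time_s: 15.93
ee_pos: [0.5304, -0.1592, 0.3105]
eef_rot: [[0.996, 0.086, 0.031], [0.086, -0.996, -0.009], [0.03, 0.011, -0.999]]
force: [12.9, -1.2, 10.0]
width: 0.152
```

```bash
python3 look.py p
```

```text
16.0333 [ 0.5302 -0.1591  0.3107] [13.  -1.9  9.8] [-0.42 -3.55 -0.79] 13.2 0.086
side tilt 33.7 to axis rad 0.036 flange in neck mm [-15.5  -1.2  36.3] inl 271 453
top tilt 33.3 to axis rad 0.029 flange in neck mm [-12.6   0.1  36.9] inl 281 414
```

View pics/zp.png

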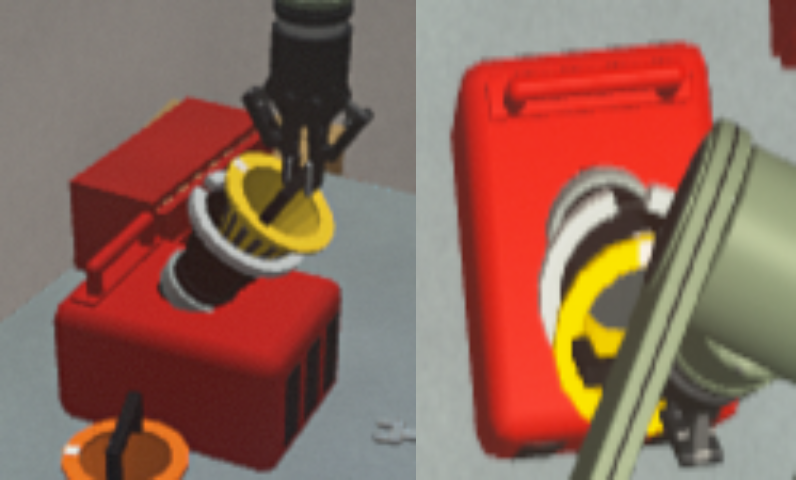

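Emit:
arm_command(motion=[[3.5,0.3,-3,0],[3.5,0.3,-3,0],[3.5,0.3,-3,0],[3.5,0.3,-3,0],[0,0,0,0]])

```text
time_s: 16.45
ee_pos: [0.5446, -0.1581, 0.2987]
eef_rot: [[0.996, 0.085, 0.031], [0.086, -0.996, -0.009], [0.03, 0.012, -0.999]]
force: [12.7, -0.6, 11.6]
width: 0.149
```

```bash
python3 look.py q
```

```text
16.55 [ 0.5443 -0.1581  0.299 ] [12.7 -1.7 11. ] [-0.19 -3.26  0.36] 12.7 0.086
side tilt 32.4 to axis rad 0.016 flange in neck mm [-10.1  -0.6  19.2] inl 249 442
top tilt 32.8 to axis rad 0.022 flange in neck mm [-7.8  0.1 19.4] inl 291 399
```

View pics/zq.png

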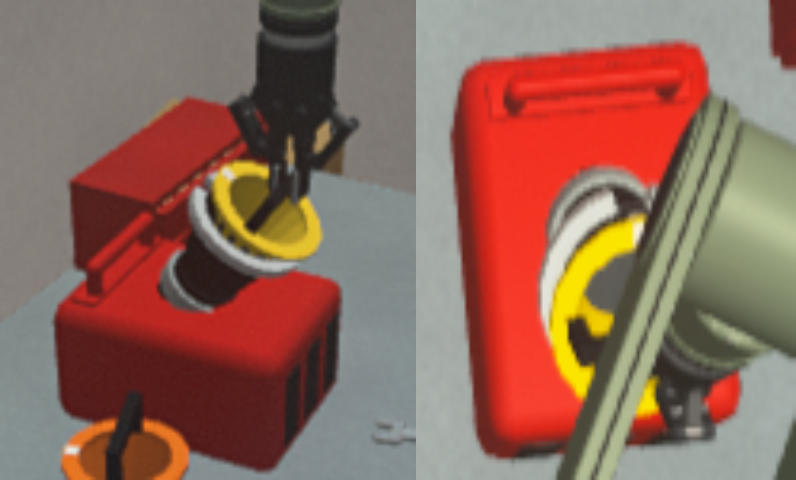

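```bash
cat > yaw.py <<'E'
import sys
from h import *
k=sys.argv[1]
cc=np.array([.5855,-.1513,.2503]); th=np.radians(32); az=.072
h=np.array([np.cos(az),np.sin(az),0]); z=-np.sin(th)*h+np.cos(th)*np.array([0,0,1]); x=np.cos(th)*h+np.sin(th)*np.array([0,0,1]); y=np.cross(z,x)
g=np.array([.5,-.15,.28])
for n,b in(('side',(90,190,240,350)),('top',(110,220,290,385))):
    im,d,P,K,R,t=load(n+k); c,nn,*_=flange(n+k,b,np.array([.55,-.15,.27])); c=c+.006*nn
    C=-R.T@t
    best=[]
    for r in(.051,.055,.059):
        v=[]
        A=np.arange(-.9,.9,.02)
        e1=x-nn*(x@nn);e1/=np.linalg.norm(e1);e2=np.cross(nn,e1)
        for a in A:
            p=K@(R@(c+r*(np.cos(a)*e1+np.sin(a)*e2))+t);p=p[:2]/p[2]
            px=cv2.getRectSubPix(im,(1,1),tuple(map(float,p)))[0,0].astype(float); v.append(px[2]/max(px[0],1) if px[0]>120 else 0)
        v=np.array(v); w=np.clip(v-.45,0,1); best.append((round((A*w).sum()/max(w.sum(),1e-9),3),round(v.max(),2)))
    print(n,best)
E
python3 yaw.py q
```

```text
side [(np.float64(-0.054), np.float64(0.88)), (np.float64(-0.062), np.float64(0.96)), (np.float64(-0.071), np.float64(0.94))]
top [(np.float64(-0.478), np.float64(0.85)), (np.float64(-0.466), np.float64(0.9)), (np.float64(-0.483), np.float64(0.83))]
```

Emit:
arm_command(motion=[[3.5,0.3,-2.5,0],[3.5,0.3,-2.5,0],[3.5,0.3,-2.5,0],[0,0,0,0]])

```text
time_s: 16.88
ee_pos: [0.5543, -0.1571, 0.2904]
eef_rot: [[0.996, 0.085, 0.028], [0.085, -0.996, -0.008], [0.027, 0.011, -1.0]]
force: [10.8, -1.3, 9.3]
width: 0.148
```

```bash
python3 look.py r; python3 yaw.py r
```

```text
16.9833 [ 0.5541 -0.1572  0.2906] [10.7 -2.   9.9] [ 0.09 -3.    0.79] 13.3 0.086
side tilt 32.5 to axis rad 0.018 flange in neck mm [-6.8 -0.8  6.8] inl 243 451
top tilt 32.8 to axis rad 0.015 flange in neck mm [-4.3  0.8  7.7] inl 268 385
side [(np.float64(-0.048), np.float64(0.87)), (np.float64(-0.057), np.float64(0.95)), (np.float64(-0.054), np.float64(0.95))]
top [(np.float64(-0.511), np.float64(0.82)), (np.float64(-0.479), np.float64(0.85)), (np.float64(-0.506), np.float64(0.82))]
```

View pics/zr.png

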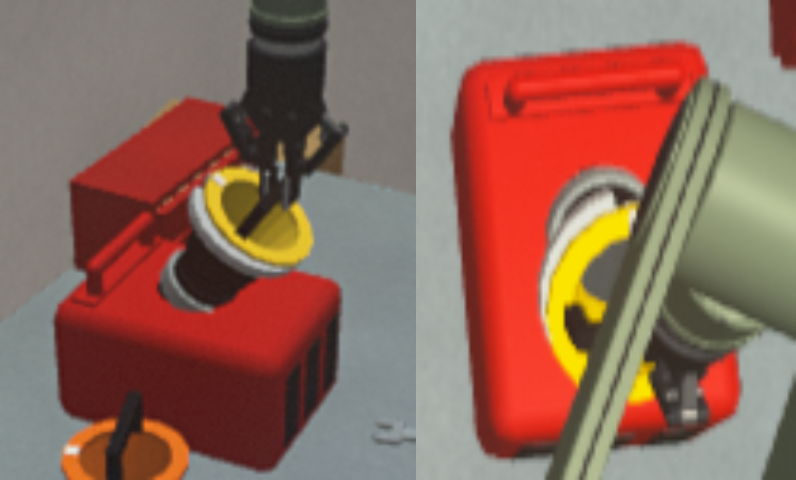

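Emit:
arm_command(motion=[[3,0.2,-1.5,0],[3,0.2,-1.5,0],[2,0.2,-1,0],[0,0,0,0]])

```text
time_s: 17.32
ee_pos: [0.5604, -0.1561, 0.286]
eef_rot: [[0.996, 0.084, 0.023], [0.085, -0.996, -0.007], [0.022, 0.009, -1.0]]
force: [6.9, -0.7, 10.0]
width: 0.154
```

```bash
python3 look.py s; python3 yaw.py s
```

```text
17.4167 [ 0.5604 -0.1561  0.286 ] [ 7.  -0.6  9.1] [-0.09 -2.41 -0.43] 12.6 0.085
side tilt 31.7 to axis rad 0.008 flange in neck mm [-4.2 -1.1 -0.5] inl 265 453
top tilt 31.9 to axis rad 0.015 flange in neck mm [-2.   0.4 -0.4] inl 268 384
side [(np.float64(-0.045), np.float64(0.83)), (np.float64(-0.053), np.float64(0.94)), (np.float64(-0.055), np.float64(0.92))]
top [(np.float64(-0.386), np.float64(0.82)), (np.float64(-0.526), np.float64(0.82)), (np.float64(-0.502), np.float64(0.82))]
```

View pics/zs.png

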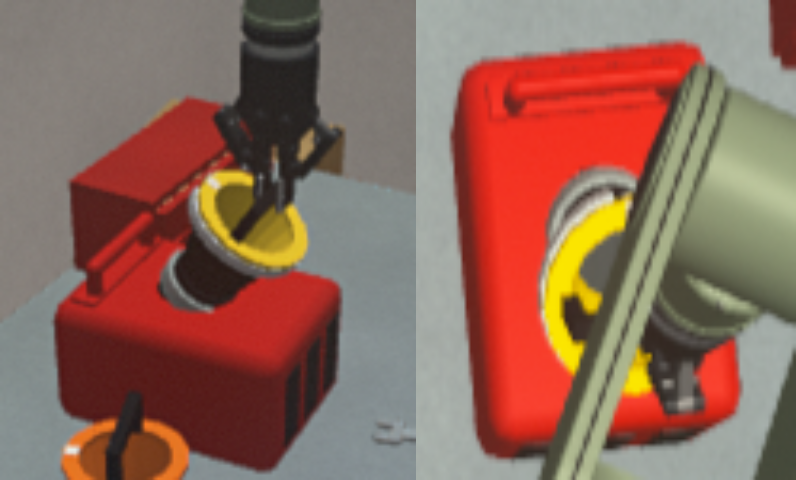

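Emit:
arm_command(motion=[[0,0,0,0],[0,0,0,0],[0,0,0,0]], claw=30)

```text
time_s: 17.67
ee_pos: [0.5542, -0.1541, 0.2794]
eef_rot: [[0.996, 0.086, 0.004], [0.086, -0.996, -0.001], [0.004, 0.001, -1.0]]
force: [3.6, -0.5, 2.9]
width: 0.351
```

```bash
python3 look.py t
```

```text
17.7667 [ 0.5539 -0.1541  0.279 ] [ 3.3 -0.2  3.4] [-0.   -0.72 -0.05] 29.9 0.086
side tilt 32.6 to axis rad 0.011 flange in neck mm [-4.4 -0.5 -0. ] inl 262 449
top tilt 32.7 to axis rad 0.014 flange in neck mm [-2.   0.8  0.6] inl 264 356
```

View pics/zt.png

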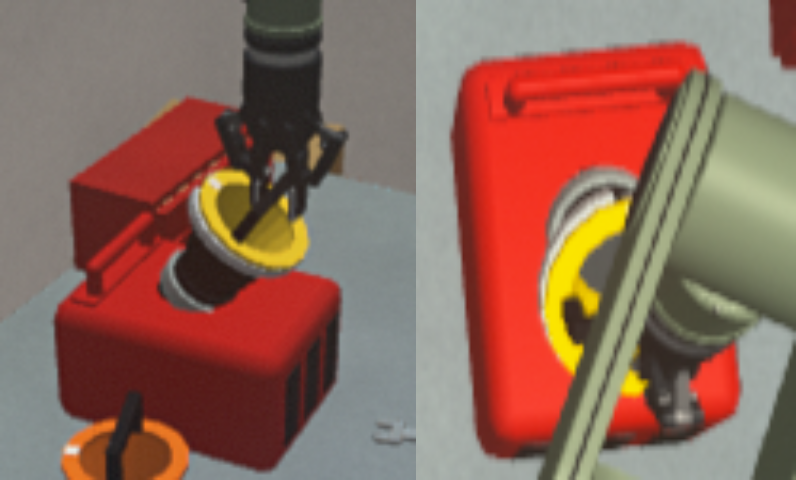

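Emit:
arm_command(motion=[[4,0,2,0],[3,0,4,0],[0,0,8,0],[0,0,15,0],[0,0,25,0]])

```text
time_s: 18.18
ee_pos: [0.5579, -0.1532, 0.3292]
eef_rot: [[0.996, 0.086, -0.009], [0.086, -0.996, 0.003], [-0.008, -0.004, -1.0]]
force: [-0.6, -0.2, -0.5]
width: 0.347
```

Emit:
arm_command(motion=[[-10,20,30,0],[-20,30,15,0],[-20,35,0,0],[-20,35,0,0],[-20,35,0,0]])

```text
time_s: 18.6
ee_pos: [0.4685, 0.0021, 0.3777]
eef_rot: [[0.996, 0.085, -0.001], [0.085, -0.996, 0.0], [-0.001, -0.0, -1.0]]
force: [0.6, 0.8, 0.3]
width: 0.355
```

Emit:
arm_command(motion=[[-20,35,0,0],[-20,35,0,0],[-20,35,0,0],[-10,30,0,0],[0,0,0,0]])

```text
time_s: 19.02
ee_pos: [0.3971, 0.1402, 0.3777]
eef_rot: [[0.996, 0.093, -0.001], [0.093, -0.996, 0.002], [-0.001, -0.002, -1.0]]
force: [-0.1, 0.0, 0.0]
width: 0.352
```

```bash
python3 look.py u; python3 yaw.py u
```

```text
19.1167 [0.3992 0.1368 0.3775] [-0.9 -1.4 -0. ] [-0.02 -0.03 -0.  ] 30.0 0.089
side tilt 31.5 to axis rad 0.059 flange in neck mm [-2.5  5.8 -1.1] inl 72 129
top tilt 32.7 to axis rad 0.012 flange in neck mm [-2.   0.2  0. ] inl 601 1147
side [(np.float64(0.0), np.float64(0.26)), (np.float64(0.0), np.float64(0.23)), (np.float64(0.229), np.float64(0.52))]
top [(np.float64(0.007), np.float64(0.92)), (np.float64(0.007), np.float64(0.92)), (np.float64(0.005), np.float64(0.85))]
```

View pics/zu.png

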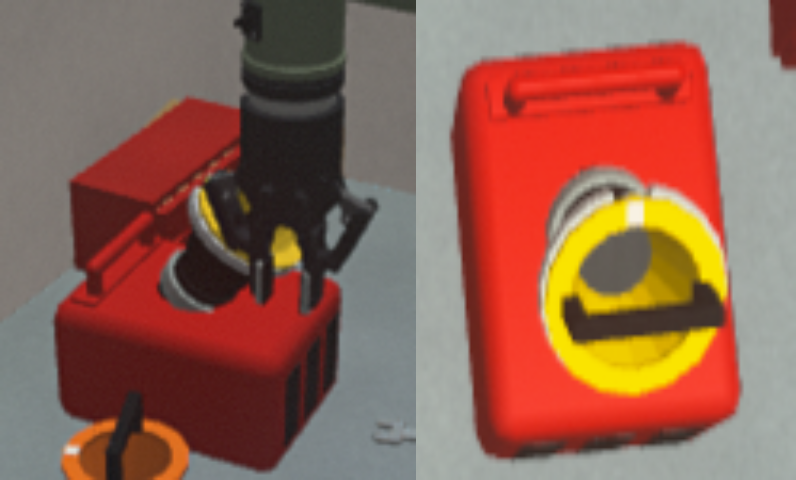

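View pics/topu.png

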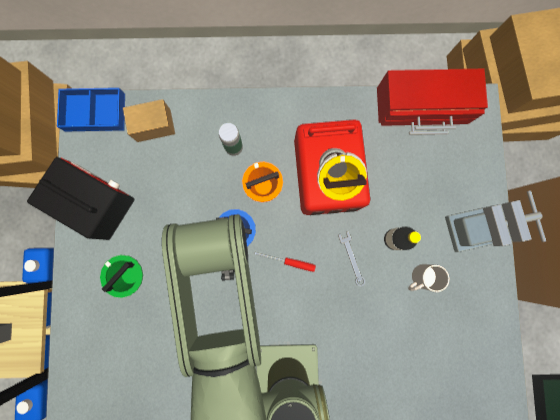

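Emit:
arm_command(motion=[[0,35,10,0],[0,35,10,0],[0,35,10,0],[0,35,0,0],[0,0,0,0]])

```text
time_s: 19.53
ee_pos: [0.4005, 0.2794, 0.4073]
eef_rot: [[0.996, 0.089, -0.001], [0.089, -0.996, 0.002], [-0.0, -0.002, -1.0]]
force: [-0.0, -0.2, -0.9]
width: 0.352
```

```bash
python3 look.py v; python3 yaw.py v
```

```text
19.6333 [0.4005 0.2756 0.4066] [-0.1  0.2 -0.4] [ 0.03  0.04 -0.02] 30.0 0.086
side tilt 31.6 to axis rad 0.008 flange in neck mm [-4.2 -1.1 -0.3] inl 105 215
top tilt 32.3 to axis rad 0.006 flange in neck mm [-1.6 -0.1  0.3] inl 626 1148
side [(np.float64(0.0), np.int64(0)), (np.float64(0.0), np.int64(0)), (np.float64(0.0), np.int64(0))]
top [(np.float64(0.011), np.float64(0.92)), (np.float64(0.011), np.float64(0.92)), (np.float64(0.008), np.float64(0.83))]
```

View pics/zv.png

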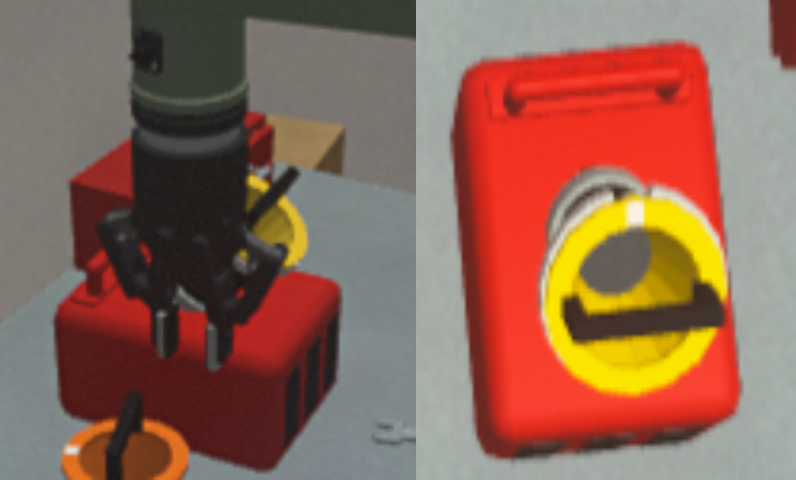

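Both views put the flange flush with the rim's plane and on the funnel's axis. The arm is clear, so I'm handing in.

```bash
python3 -c "
from rig import arm
print(arm.sign_off())"
```

```text
the job is handed in; nothing more can be done
None
```

The yellow strainer is nested in the red canister's funnel, handle outwards and lug in the notch. I let go, moved the arm clear and handed the job in at about 19.6 s; no verdict was reported.

**How:** The tool could only point straight down. So I gripped the strainer by its handle bar, braced its foot on the funnel's lower wall, and moved the hand back until the strainer leaned about 33°. Then I slid it in along the funnel's axis. My first try caught on the ledge under the rim and sprang back upright, so I lifted out and did it again deeper. The highest force I read was about 40 N, during a downward push on the second try.

**Last checks:**

| Check | Top view | Side view |
|---|---|---|
| Flange height from the rim's plane | +0.3 mm | -0.3 mm |
| Flange off the mouth's centre | about 1.6 mm | about 4.3 mm |
| Tilt from the funnel's axis | 0.006 rad | 0.008 rad |

- **Centring:** the two views disagree by about 3 mm, roughly the calibration error. Both are within the 6 mm limit. The gripper partly hid the strainer in the side view.
- **Lug:** the top view puts it at +0.01 rad and the notch at about +0.02 rad. The side view could not confirm this at the end; before release it gave about -0.05 rad for the lug and -0.04 rad for the notch.
- **Other things:** the bystanders look unmoved in the last full top picture, by eye only. The blue strainer was partly hidden under the arm there.

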